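# Sort left- and right-hand shelf brackets

### The arm

A 7-joint arm with a two-finger parallel gripper is mounted at the origin on the work surface. World frame = base frame: x ahead of the robot, y to its left, z up, the work surface at z = 0. Lengths are in m, angles in rad, forces in N, time in s.
With the tool pointing down it reaches from about 0.4 to 0.875 m from the base axis. Payload 19.3 kg.
Tool frame: the origin (TCP) lies at the very end of the fingers, on their centre line; the grasp point (between the pads) lies 19 mm behind it; x points along the fingers, y is the direction in which the jaws open and shut, and the axes are right-handed (so a half turn about x gives the same grasp; the last joint's range is limited). The gripper opens to 85 mm and grips with 20 to 120 N. Pads are 22 mm wide; open, the fingers measure 114 mm over their backs; the gripper's body (76 mm by 85 mm) begins 54 mm behind the grasp point. The pads swing forward as they close: fully open they stand 13 mm farther back than shut.
Start: joints at [-1.267, 0.521, -0.036, 1.599, 0.021, 1.021, -0.113], TCP at [0.228, 0.582, 0.231] pointing down, gripper open.
Joint ranges: [-2.91, 2.91], [-0.3, 2.13], [-1.5, 1.42], [0.17, 2.43], [-1.26, 4.41], [0.16, 1.93], [-2.52, 2.52]. Speed limits (rad/s): [1.89, 1.89, 2.39, 2.39, 3.01, 3.01, 3.01].

### API

Orientations are given as [roll, pitch, yaw] about the fixed x, y, z axes, in that order (R = Rz(yaw) Ry(pitch) Rx(roll)).
In Python, from workcell import bot, grab_frame, job_done gives the robot as it stands.
- The arm moves only by the shell command python3 -m pendant 'ROWS' [OPENING] [FORCE]. ROWS is JSON, a list of rows, each a list of 4 numbers: the shift along the tool's x, y, z in mm, then the turn about the tool's x in degrees. A call has 1 to 12 rows; each row shifts and turns the commanded pose from where the row before left it, along the tool's axes as they then stand; what a row does not reach is not made up. A row lasts 1/8 s, in which the tool goes at most 62.5 mm and 10.7 degrees, less where a joint would pass 70% of its speed; a pose out of reach is approached as far as the arm can. A call is refused whole if a number of a shift passes 62.5 or a number of a turn 10.7, either way. A call with a gripper value outside its range is refused whole. OPENING is the opening, from -1 (shut) to 1 (fully open), set as the call begins (- or left out, the last holds). The fingers move at their own pace and stop on an object; FORCE is the grip in N (left out, the last holds). Time passes only in rows, so rows that do not move let the fingers close. It gives the time, the measured TCP pose, the force and the opening at its end, in the units of the state.
- bot.observe(): the state, without advancing time (a new reading comes with each control period).
- grab_frame(name): name is "scene" or "top"; returns a dict with "img" (400x640x3 uint8, red, green, blue), "fovy" (degrees; the focal length in pixels is half the picture's height over the tangent of half this angle, whatever the lens; pixels are square), "cx", "cy" (the principal point, pixels), "R" (3x3) and "t" (3): a world point X has camera coordinates R X + t. Camera axes: x right, y down, z forward; pixel columns grow to the right and rows downward; lengths in m; the calibration is good to about 2 mm. A picture is of the moment at which its call begins. There is no depth.
- job_done(): hands the job in, once; it reports no verdict.
The state is a dict: "clock": time; "qpos": joint angles; "qd": joint speeds; "joint_efforts": joint torques, N m; "position": TCP position; "tool_rot": TCP orientation; "force": force on the tool from outside, world axes, zero at the start; "moment": the same for the moment, N m; "grip_width": finger opening in m.
Only numpy, scipy, OpenCV 4.12 (cv2) and the standard library are available. Lean on these libraries where they do the work, as an engineer would, in place of code of your own. Each camera call takes 0.05 s, during which the arm holds its last target.

### The job

Sort the three shelf brackets from the sloping rack into the two bins, ready for putting up the shelf: both left-hand brackets go in the blue bin and the right-hand one in the yellow bin. Set each down gently, lying flat on the bin's floor with its brace side down, the two left-hand ones side by side and not on top of each other. Leave the spirit level, tape measure, spray can and jar where they are.

Things in the scene. Friction and masses are not known exactly. Their poses are not given: they have to be found in the camera images.
- rack: Fixed plywood rack, 525 mm wide. Its lower tier slopes up at 38 degrees away from the robot and holds the 3 brackets in a row along y, about 160 mm apart, in any order. Origin: on the bench below the line where tier and foot cleat meet (45 mm up); x to the rack's back, z up. The cleat is 10 mm thick and 10 mm high off the slope. Side panels 250 mm either side.
- rack_shelf_edge (a point): Middle of the lower front edge of the rack's flat upper shelf (15 mm thick, boxes and jars up to 95 mm above this edge), 54 mm behind and 150 mm above the rack's origin. It hangs over the upper ends of the short legs, so draw a bracket off square to the slope, not straight up.
- left_bracket_a_leg (a point): Left-hand bracket, 0.2-0.35 kg: long leg 130 mm, short leg to 81 mm off its mid-plane, both 8 mm thick, 42 mm wide; on ONE edge a flat diagonal brace 18 x 5 mm joins their ends. Brace down, long leg pointing away from you, the short leg goes LEFT. Point: middle of the long leg, 21 mm off the brace side. y along it, x the way the short leg points, z off the brace side. Short leg at y +61 mm.
- left_bracket_b_leg (a point): The second left-hand bracket, same as the first. Centre of mass from this point: x +20, y +19 mm (right-hand one: y -19 mm). At the start all three lie brace down on the slope, long leg level along the cleat, so their legs lean 38 degrees towards the robot; the brace stays over 30 mm clear of the long leg's middle.
- right_bracket_leg (a point): Right-hand bracket, exact mirror image of the left-hand ones: brace down, long leg pointing away from you, the short leg goes RIGHT. Same sizes, point and axes, but the short leg is at y -61 mm. As seen from the robot on the rack, the short leg is at the right end (left-hand ones: left end).
- blue_bin: Blue open bin, 185 (x) x 240 (y) x 58 mm high, walls and floor 5 mm, fixed, at the robot's left or right. Origin: centre of its underside, z up. For the two left-hand brackets: they fit brace down with long legs along x, 75 mm either side of the centre in y, short legs pointing inwards.
- yellow_bin: Yellow open bin, same as the blue one, on the other side of the bench, fixed. Origin: centre of its underside, z up. For the right-hand bracket.
- spirit_level: Bystander: red spirit level, 200 x 22 x 45 mm, standing on its edge between the bins. Origin at its underside, z up.
- tape_measure: Bystander: black and orange tape measure, 62 x 34 x 62 mm, between the bins. Origin at its underside, z up.
- spray_can: Bystander: spray can, 62 mm across, 170 mm tall, beside the rack's left end. Origin at its underside, z up.
- screw_jar: Bystander: amber glass jar, 72 mm across, 85 mm tall, beside the rack's right end. Origin at its underside, z up.
Things that resemble listed ones, but are neither listed nor needed, are in the scene too. Leave any orange look-alike of the part that bears left_bracket_b_leg alone.

How it is judged:
At the end, for the whole second after the job is handed in: Both left-hand brackets are in the blue bin and the right-hand bracket in the yellow bin: each with its brace side down within 0.12 rad of level, the middle of its long leg inside the bin's inner walls and 18 to 34 mm above the bin's underside (26 mm when it lies on the floor), and at rest (x of left_bracket_a_leg in the frame of blue_bin between -0.0875 and 0.0875 m and y of left_bracket_a_leg in the frame of blue_bin between -0.115 and 0.115 m and z of left_bracket_a_leg in the frame of blue_bin between 0.018 and 0.034 m and angle between each of left_bracket_a_leg, left_bracket_b_leg, right_bracket_leg's own z axis and vertical below 0.12 rad and linear speed of each of left_bracket_a, left_bracket_b, right_bracket below 0.02 m/s and x of left_bracket_b_leg in the frame of blue_bin between -0.0875 and 0.0875 m and y of left_bracket_b_leg in the frame of blue_bin between -0.115 and 0.115 m and z of left_bracket_b_leg in the frame of blue_bin between 0.018 and 0.034 m and x of right_bracket_leg in the frame of yellow_bin between -0.0875 and 0.0875 m and y of right_bracket_leg in the frame of yellow_bin between -0.115 and 0.115 m and z of right_bracket_leg in the frame of yellow_bin between 0.018 and 0.034 m); the robot touches nothing.
It fails at once if a bracket is thrown, or let fall from more than about 5 cm ((linear speed of left_bracket_a above 1 m/s and contact force between the fingers and left_bracket_a below 0.02 N) or (linear speed of right_bracket above 1 m/s and contact force between the fingers and right_bracket below 0.02 N) or (linear speed of left_bracket_b above 1 m/s and contact force between the fingers and left_bracket_b below 0.02 N)).
It fails at once if the spirit level, tape measure, spray can or jar is moved more than 30 mm (distance of any of spirit_level, tape_measure, spray_can, screw_jar from where it was at the start of the episode above 0.03 m).
It also fails if it takes over 72 s, if anything falls off the work surface, if the arm or the gripper's body presses on something with over 40 N, if the wrist force passes 120 N, or if a joint passes its speed limit or range.

## Working session

There is one attempt and no reset: what is moved stays moved. The work goes in short steps, Python scripts to look and compute and a shell command to move; the robot and the scene stay as the last step left them, time stands still between calls to the robot, and variables do not carry over. Pictures are saved under pics/ and viewed, and the job is handed in when it is done.

```bash
ls; mkdir -p pics; cat > h.py <<'E'
import numpy as np, cv2, json
from workcell import bot, grab_frame, job_done
from scipy.spatial.transform import Rotation as Rn
def K(f):
    fl=200/np.tan(np.radians(f['fovy'])/2); return fl
def ray(f,u,v):
    fl=K(f); d=np.array([(u-f['cx'])/fl,(v-f['cy'])/fl,1.]); R=np.array(f['R']);t=np.array(f['t'])
    return -R.T@t, R.T@d
def onz(f,u,v,z):
    c,d=ray(f,u,v); return c+d*(z-c[2])/d[2]
def onplane(f,u,v,p,n):
    c,d=ray(f,u,v); return c+d*(np.dot(np.array(p)-c,n)/np.dot(d,n))
def proj(f,X):
    p=np.array(f['R'])@np.array(X)+np.array(f['t']); fl=K(f); return np.array([f['cx']+fl*p[0]/p[2], f['cy']+fl*p[1]/p[2]])
def snap(name,out):
    f=grab_frame(name); cv2.imwrite('pics/'+out,cv2.cvtColor(np.asarray(f['img']),cv2.COLOR_RGB2BGR)); 
    import pickle; pickle.dump(f,open('pics/'+out[:-4]+'.pkl','wb')); return f
def load(out):
    import pickle; return pickle.load(open('pics/'+out+'.pkl','rb'))
E
python3 - <<'E'
from h import *
s=bot.observe(); print({k:np.round(v,3).tolist() for k,v in s.items()})
for n in('scene','top'):
    f=snap(n,n+'0.png'); print(n,f['fovy'],f['cx'],f['cy'],'cam',-np.array(f['R']).T@np.array(f['t']),np.round(f['R'],3).tolist(), f.keys())
E
```

```text
pics
{'clock': 0.0, 'qpos': [-1.267, 0.522, -0.036, 1.6, 0.021, 1.021, -0.113], 'qd': [-0.0, -0.001, 0.002, 0.001, -0.001, 0.001, -0.001], 'joint_efforts': [-0.003, -92.707, 1.978, -36.994, 0.018, 0.008, 0.0], 'position': [0.228, 0.582, 0.231], 'tool_rot': [-1.472, 1.57, -1.846], 'force': [0.381, 0.555, 0.232], 'moment': [0.076, -0.012, 0.009], 'grip_width': 0.085}
scene 46.05262861779114 314.782090185728 200.0835928247324 cam [1.27658179 0.16526921 1.0818167 ] [[-0.191, 0.982, -0.009], [0.741, 0.138, -0.657], [-0.643, -0.132, -0.754]] dict_keys(['img', 'fovy', 'cx', 'cy', 'R', 't'])
top 48.38154168120516 322.25932130436354 199.26146412181603 cam [ 0.32888926 -0.01941131  1.4645292 ] [[-0.024, -1.0, -0.014], [-0.996, 0.025, -0.088], [0.088, 0.012, -0.996]] dict_keys(['img', 'fovy', 'cx', 'cy', 'R', 't'])
```

View pics/scene0.png

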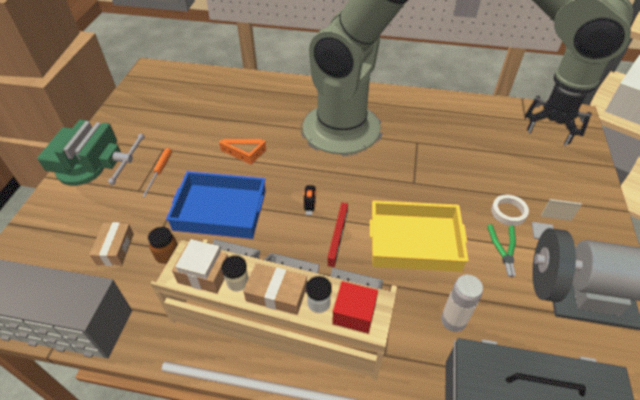

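View pics/top0.png

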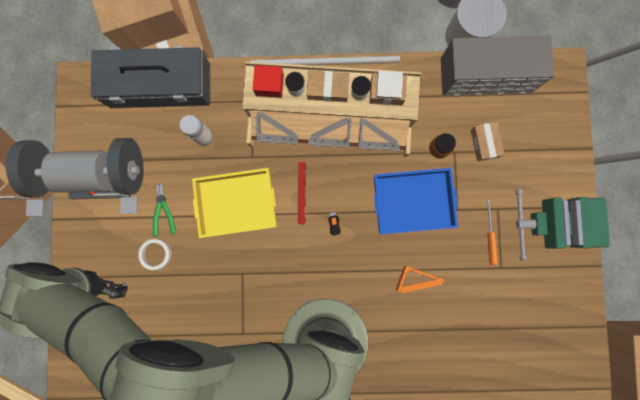

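```bash
python3 - <<'E'
from h import *
f=load('top0'); im=f['img'][55:165,235:425,::-1]; cv2.imwrite('pics/c1.png',cv2.resize(np.ascontiguousarray(im),None,fx=4.2,fy=4.2,interpolation=cv2.INTER_CUBIC))
f=load('scene0'); im=f['img'][220:350,150:400,::-1]; cv2.imwrite('pics/c2.png',cv2.resize(np.ascontiguousarray(im),None,fx=3.2,fy=3.2,interpolation=cv2.INTER_CUBIC))
E
```

```text
(no output)
```

View pics/c1.png

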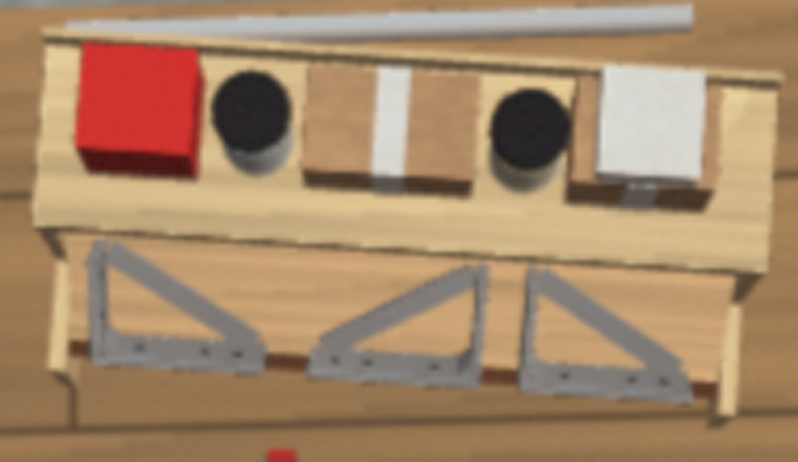

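View pics/c2.png

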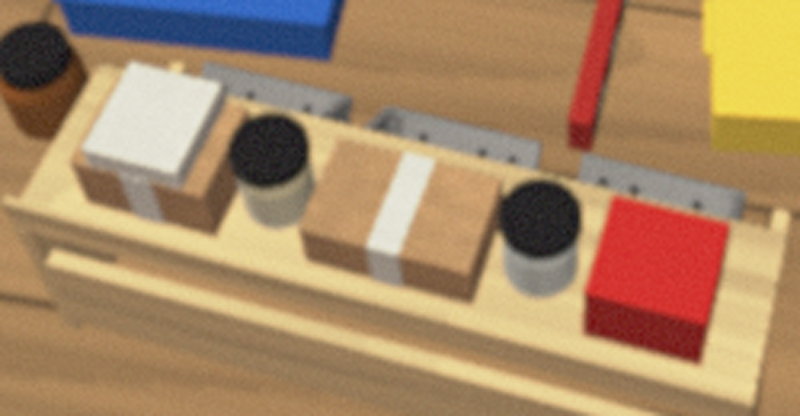

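```bash
python3 - <<'E'
from h import *
f=load('top0'); im=np.ascontiguousarray(f['img'][:,:,::-1]); hsv=cv2.cvtColor(im,cv2.COLOR_BGR2HSV)
m=((hsv[...,1]<55)&(hsv[...,2]>60)&(hsv[...,2]<190)).astype(np.uint8)
m2=np.zeros_like(m); m2[108:156,240:420]=m[108:156,240:420]
cs,_=cv2.findContours(m2,cv2.RETR_EXTERNAL,cv2.CHAIN_APPROX_NONE)
for c in cs:
    if cv2.contourArea(c)<100: continue
    p=c[:,0,:].astype(float)
    # bottom edge: for each column max row
    cols=np.unique(p[:,0]); bot_=np.array([p[p[:,0]==k,1].max() for k in cols])
    k=np.polyfit(cols[3:-3],bot_[3:-3],1); print('cols',cols.min(),cols.max(),'line',k, 'res',np.std(bot_[3:-3]-np.polyval(k,cols[3:-3])))
    a=onz(f,cols.min()-.0,np.polyval(k,cols.min())+.5,.078); b=onz(f,cols.max()+1,np.polyval(k,cols.max())+.5,.078)
    d=a-b; print(' L',a.round(4),'R',b.round(4),'len',np.linalg.norm(d),'yaw',np.degrees(np.arctan2(-d[0],d[1])), 'mid',((a+b)/2).round(4))
# bins
for n,lo,hi in(('blue',(100,120,60),(130,255,255)),('yellow',(22,120,120),(35,255,255)),('red',(0,150,80),(6,255,255))):
    mm=cv2.inRange(hsv,lo,hi); cs,_=cv2.findContours(mm,cv2.RETR_EXTERNAL,cv2.CHAIN_APPROX_SIMPLE); 
    for c in sorted(cs,key=cv2.contourArea)[-2:]:
        r=cv2.minAreaRect(c); print(n,cv2.contourArea(c),r); print(np.array([onz(f,*q,.058) for q in cv2.boxPoints(r)]).round(3).tolist())
s=bot.observe(); print(Rn.from_euler('xyz',s['tool_rot']).as_matrix().round(3))
im=f['img'][155:245,185:465,::-1]; cv2.imwrite('pics/c3.png',cv2.resize(np.ascontiguousarray(im),None,fx=2.8,fy=2.8,interpolation=cv2.INTER_CUBIC))
E
```

```text
cols 358.0 399.0 line [5.89446589e-02 1.26245002e+02] res 0.306891312219183
 L [ 0.6117 -0.12    0.078 ] R [ 0.6005 -0.2519  0.078 ] len 0.13234831659186455 yaw -4.865941132440335 mid [ 0.6061 -0.1859  0.078 ]
cols 308.0 350.0 line [6.40113798e-02 1.24156472e+02] res 0.2841391800204574
 L [0.627  0.0376 0.078 ] R [ 0.6148 -0.098   0.078 ] len 0.13612869293024346 yaw -5.155672463146704 mid [ 0.6209 -0.0302  0.078 ]
cols 256.0 297.0 line [6.73101673e-02 1.23249850e+02] res 0.27406136802359815
 L [0.6423 0.2022 0.078 ] R [0.6299 0.0692 0.078 ] len 0.13360960953153558 yaw -5.339787892426863 mid [0.6361 0.1357 0.078 ]
blue 4570.5 ((415.376220703125, 200.5760040283203), (59.514549255371094, 81.3885269165039), 85.03025817871094)
[[0.529, -0.164, 0.058], [0.545, -0.422, 0.058], [0.356, -0.429, 0.058], [0.34, -0.174, 0.058]]
yellow 4666.0 ((233.63003540039062, 202.41000366210938), (60.38691711425781, 82.3072280883789), 81.8698959350586)
[[0.531, 0.423, 0.058], [0.562, 0.161, 0.058], [0.371, 0.137, 0.058], [0.34, 0.395, 0.058]]
red 336.0 ((301.1340637207031, 192.49346923828125), (6.820340633392334, 61.07954025268555), 1.023030161857605)
[[0.38, 0.078, 0.058], [0.575, 0.071, 0.058], [0.574, 0.049, 0.058], [0.379, 0.056, 0.058]]
red 722.5 ((267.68365478515625, 80.24557495117188), (29.201841354370117, 30.066587448120117), 3.814074993133545)
[[0.801, 0.216, 0.058], [0.901, 0.209, 0.058], [0.892, 0.114, 0.058], [0.792, 0.122, 0.058]]
[[-0.     0.365  0.931]
 [-0.001  0.931 -0.365]
 [-1.    -0.001  0.   ]]
```

View pics/c3.png

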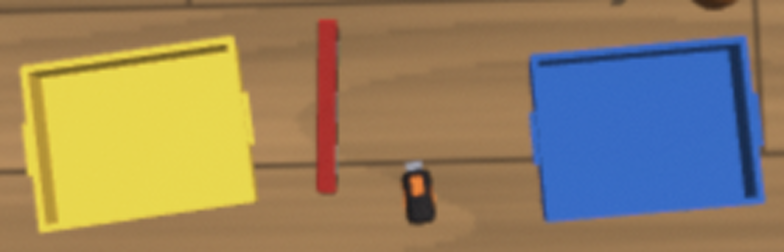

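```bash
python3 - <<'E'
from h import *
f=load('top0')
for n,P in(('blue',[(530,55),(744,37),(765,204),(545,221)]),('yellow',[(20,66),(234,36),(257,202),(39,232)])):
    X=np.array([onz(f,185+u/2.8,155+v/2.8,.058) for u,v in P])[:,:2]
    e=(X[0]+X[3])/2-(X[1]+X[2])/2; g=(X[0]+X[1])/2-(X[2]+X[3])/2
    print(n,X.round(3).tolist(),'c',X.mean(0).round(4),'L',np.linalg.norm(e),np.linalg.norm(g),'yaw',np.degrees(np.arctan2(-e[0],e[1])),np.degrees(np.arctan2(g[1],g[0])))
# scene check
g=load('scene0'); 
for X in ([.6061,-.1859,.078],[.6209,-.0302,.078],[.6361,.1357,.078]): print(proj(g,X))
im=g['img'][225:310,195:395,::-1]; cv2.imwrite('pics/c4.png',cv2.resize(np.ascontiguousarray(im),None,fx=4,fy=4,interpolation=cv2.INTER_CUBIC))
E
```

```text
blue [[0.528, -0.171], [0.542, -0.414], [0.353, -0.428], [0.34, -0.181]] c [ 0.4406 -0.2983] L 0.24547041354845722 0.18942865049487287 yaw 3.209157303783455 3.723780092198519
yellow [[0.53, 0.411], [0.559, 0.166], [0.369, 0.143], [0.341, 0.389]] c [0.4495 0.2773] L 0.24759380226268254 0.19100213896649362 yaw 6.507629580262994 6.826967838898043
[235.73905417 243.3223654 ]
[292.35851832 257.08834701]
[355.91729863 272.34194938]
```

View pics/c4.png

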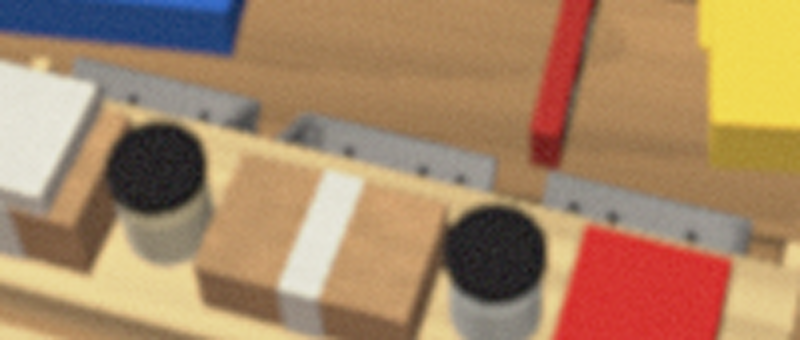

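```bash
cat >> h.py <<'E'
def delta(target):
    s=bot.observe(); R=Rn.from_euler('xyz',s['tool_rot']).as_matrix(); p=np.array(s['position'])
    d=R.T@(np.array(target)-p)*1000; h=np.degrees(np.arctan2(R[1,1],R[0,1]))
    print('clk %.2f pos %s heading(y) %.2f down %.4f grip %.4f F %s q %s'%(s['clock'],p.round(4),h,R[2,0],s['grip_width'],np.round(s['force'],1),np.round(s['qpos'],2)))
    print('tool shift mm',d.round(1)); return d
E
python3 -m pendant '[[0,0,0,10.5],[0,0,0,10.5],[0,0,0,10.5],[0,0,0,10.5],[0,0,0,10.5],[0,0,0,10.5],[0,0,0,10.7]]' 0 60
python3 -c "
from h import *
delta([.618,-.178,.2])"
```

```text
clock: 0.98
position: [0.2281, 0.5817, 0.231]
tool_rot: [-0.189, 1.57, -1.855]
force: [-0.4, -0.7, 0.3]
grip_width: 0.0425
clk 0.97 pos [0.2281 0.5817 0.231 ] heading(y) -5.47 down -1.0000 grip 0.0425 F [-0.4 -0.7  0.3] q [-1.48  0.54  0.28  1.61 -0.17  1.02 -1.24]
tool shift mm [ 31.4 460.5 719. ]
```

```bash
python3 -m pendant '[[0,30,47,0],[0,30,47,0],[0,30,47,0],[0,30,47,0],[0,30,47,0],[0,30,47,0],[0,30,47,0],[0,30,47,0],[0,30,47,0],[0,30,47,0],[0,30,47,0],[0,30,47,0]]'
python3 -c "
from h import *
delta([.618,-.178,.15])"
```

```text
clock: 2.48
position: [0.537, -0.0136, 0.2312]
tool_rot: [-2.292, 1.571, 2.331]
force: [1.4, 1.4, 0.3]
grip_width: 0.0427
clk 2.48 pos [ 0.537  -0.0136  0.2312] heading(y) -5.11 down -1.0000 grip 0.0427 F [1.4 1.4 0.3] q [-0.42  0.42  0.46  1.85 -0.22  0.93  0.05]
tool shift mm [ 81.2  95.3 156.5]
```

```bash
python3 -m pendant '[[0,26,40,0],[20,26,40,0],[20,26,40,0],[20,17,36,0],[0,0,0,0]]'
python3 -c "
from h import *
delta([.618,-.178,.10])
snap('top','t1.png');snap('scene','s1.png')
for n,b in(('t1',(90,170,320,430)),('s1',(180,320,160,340))):
    im=load(n)['img'][b[0]:b[1],b[2]:b[3],::-1]; cv2.imwrite('pics/%sc.png'%n,cv2.resize(np.ascontiguousarray(im),None,fx=4,fy=4,interpolation=cv2.INTER_CUBIC))
"
```

```text
clock: 3.1
position: [0.6162, -0.1791, 0.1692]
tool_rot: [-1.131, 1.568, -2.795]
force: [-0.5, 0.3, -0.3]
grip_width: 0.0427
clk 3.10 pos [ 0.6162 -0.1791  0.1692] heading(y) -5.34 down -1.0000 grip 0.0427 F [-0.5  0.3 -0.3] q [-0.08  0.66  0.42  1.62 -0.31  0.93  0.36]
tool shift mm [69.2  1.9 -1.3]
```

View pics/t1c.png

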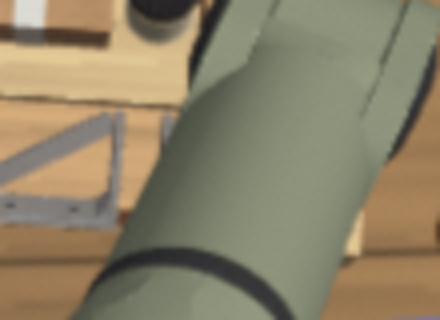

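View pics/s1c.png

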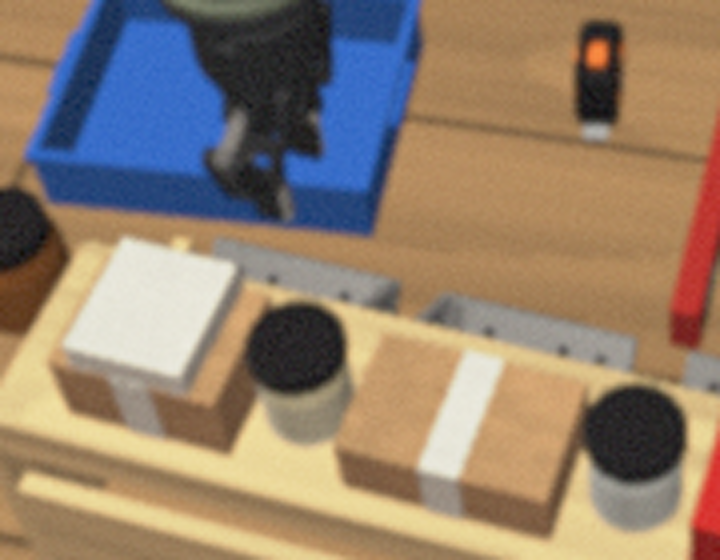

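```bash
python3 -m pendant '[[25,2,-1,0],[30,0,0,0],[30,0,0,0],[0,0,0,0]]'
python3 -m pendant '[[8,0,0,0],[8,0,0,0],[4,0,0,0],[0,0,0,0]]'
python3 -c "
from h import *
delta([.618,-.178,.064])
snap('scene','s2.png')
for n,b in(('s2',(180,320,160,340)),):
    im=load(n)['img'][b[0]:b[1],b[2]:b[3],::-1]; cv2.imwrite('pics/%sc.png'%n,cv2.resize(np.ascontiguousarray(im),None,fx=4,fy=4,interpolation=cv2.INTER_CUBIC))
"
```

```text
clock: 3.7
position: [0.6185, -0.1734, 0.0853]
tool_rot: [-1.869, 1.568, 2.755]
force: [-0.6, 0.2, 1.2]
grip_width: 0.0425
clock: 4.2
position: [0.6178, -0.175, 0.0659]
tool_rot: [-1.723, 1.568, 2.9]
force: [-8.8, 0.9, -2.1]
grip_width: 0.0426
clk 4.20 pos [ 0.6178 -0.175   0.0659] heading(y) -5.15 down -1.0000 grip 0.0426 F [-8.8  0.9 -2.1] q [-0.04  0.79  0.36  1.68 -0.37  0.75  0.4 ]
tool shift mm [1.9 0.5 3. ]
```

View pics/s2c.png

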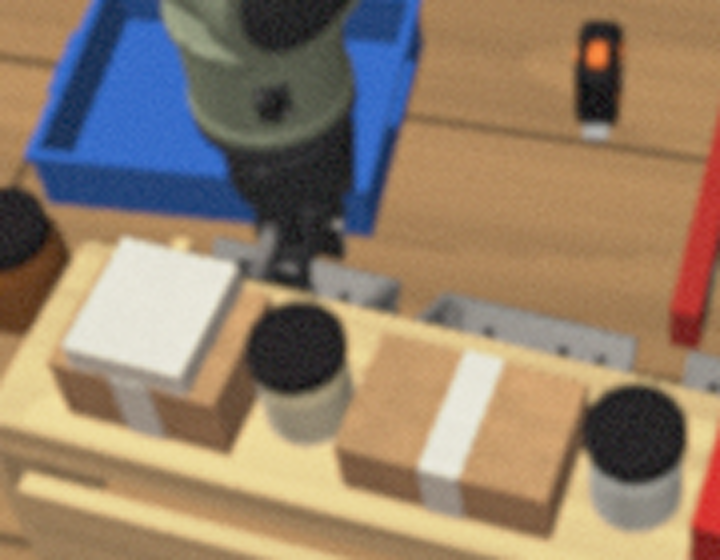

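```bash
python3 -m pendant '[[0,0,0,0],[0,0,0,0]]';python3 -m pendant '[[0,-4,0,0],[0,0,0,0]]'; python3 -c "
from h import *
delta([.618,-.178,.064]); print(bot.observe()['moment'])"
```

```text
clock: 4.5
position: [0.6178, -0.1749, 0.0659]
tool_rot: [-1.711, 1.568, 2.912]
force: [-8.5, 0.1, -2.1]
grip_width: 0.0426
clock: 4.75
position: [0.6154, -0.1747, 0.0666]
tool_rot: [1.508, 1.57, -0.152]
force: [-0.1, -0.3, 0.9]
grip_width: 0.0428
clk 4.75 pos [ 0.6154 -0.1747  0.0666] heading(y) -5.12 down -1.0000 grip 0.0428 F [-0.1 -0.3  0.9] q [-0.05  0.78  0.36  1.69 -0.37  0.74  0.41]
tool shift mm [2.6 2.9 3. ]
[ 0.0074243   0.00029864 -0.03959188]
```

```bash
python3 -m pendant '[[0,0,0,0]]' -0.2 20; python3 -m pendant '[[0,0,0,0],[0,0,0,0]]' -0.4 20; python3 -m pendant '[[0,0,0,0],[0,0,0,0]]' -0.6 20; python3 -c "
from h import *
delta([.618,-.178,.064]); print(bot.observe()['moment'])"
```

```text
clock: 4.88
position: [0.6156, -0.1747, 0.0666]
tool_rot: [1.577, 1.57, -0.083]
force: [0.4, -0.5, 0.1]
grip_width: 0.0341
clock: 5.12
position: [0.6154, -0.1747, 0.0663]
tool_rot: [1.468, 1.571, -0.193]
force: [0.0, -0.3, 0.7]
grip_width: 0.0257
clock: 5.38
position: [0.6154, -0.1747, 0.0664]
tool_rot: [1.492, 1.57, -0.168]
force: [-1.5, -0.4, 1.8]
grip_width: 0.0176
clk 5.38 pos [ 0.6154 -0.1747  0.0664] heading(y) -5.12 down -1.0000 grip 0.0176 F [-1.5 -0.4  1.8] q [-0.05  0.78  0.36  1.69 -0.37  0.74  0.41]
tool shift mm [2.4 2.9 3. ]
[ 0.03027279 -0.20802046 -0.03668337]
```

```bash
python3 -m pendant '[[0,0,0,0],[0,0,0,0]]' -1 30; python3 -m pendant '[[0,0,0,0],[0,0,0,0]]' -1 60;  python3 -c "
from h import *
delta([.618,-.178,.064]); print(bot.observe()['moment'])"
```

```text
clock: 5.62
position: [0.6154, -0.1747, 0.0664]
tool_rot: [1.509, 1.571, -0.151]
force: [-1.5, 0.8, 4.7]
grip_width: 0.0171
clock: 5.88
position: [0.6153, -0.1748, 0.0666]
tool_rot: [1.647, 1.571, -0.013]
force: [-3.0, 0.7, 7.7]
grip_width: 0.0156
clk 5.88 pos [ 0.6153 -0.1748  0.0666] heading(y) -5.13 down -1.0000 grip 0.0156 F [-3.   0.7  7.7] q [-0.05  0.78  0.36  1.69 -0.37  0.74  0.41]
tool shift mm [2.6 3.  3. ]
[ 0.22882903 -0.04826412 -0.02061406]
```

```bash
python3 -m pendant '[[-3,-2,0,0],[-3,-2,0,0],[-3,-2,0,0],[0,0,0,0]]' -1 60; python3 -c "
from h import *
delta([.618,-.178,.064]);snap('scene','s3.png')
for n,b in(('s3',(180,320,160,340)),):
    im=load(n)['img'][b[0]:b[1],b[2]:b[3],::-1]; cv2.imwrite('pics/%sc.png'%n,cv2.resize(np.ascontiguousarray(im),None,fx=4,fy=4,interpolation=cv2.INTER_CUBIC))
"
```

```text
clock: 6.38
position: [0.6119, -0.175, 0.0772]
tool_rot: [1.393, 1.565, -0.267]
force: [6.1, -1.4, 17.2]
grip_width: 0.012
clk 6.38 pos [ 0.6119 -0.175   0.0772] heading(y) -5.12 down -1.0000 grip 0.0120 F [ 6.1 -1.4 17.2] q [-0.05  0.76  0.36  1.7  -0.37  0.74  0.4 ]
tool shift mm [13.3  6.2  2.5]
```

View pics/s3c.png

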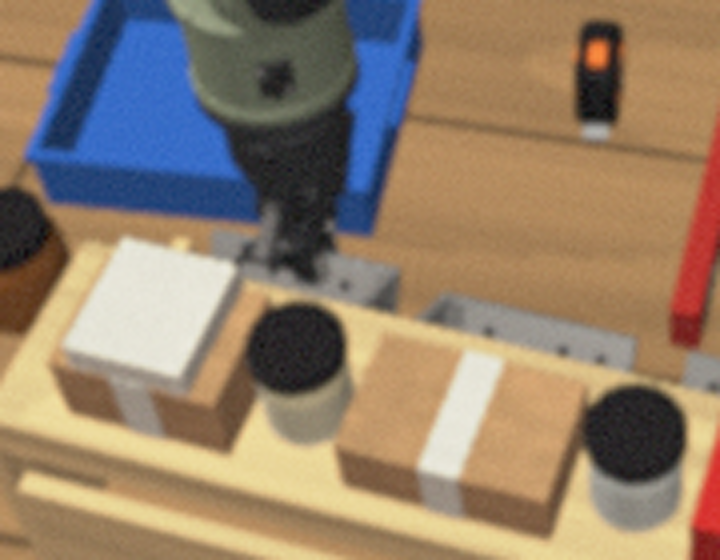

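```bash
python3 -m pendant '[[-4,-3,0,0],[-4,-3,0,0],[-4,-3,0,0],[-4,-3,0,0],[0,0,0,0]]' -1 60; python3 -c "
from h import *
delta([.618,-.178,.064]);snap('scene','s4.png')
for n,b in(('s4',(180,320,160,340)),):
    im=load(n)['img'][b[0]:b[1],b[2]:b[3],::-1]; cv2.imwrite('pics/%sc.png'%n,cv2.resize(np.ascontiguousarray(im),None,fx=4,fy=4,interpolation=cv2.INTER_CUBIC))
"
```

```text
clock: 7.05
position: [0.5968, -0.1732, 0.0914]
tool_rot: [-1.423, 1.57, -3.084]
force: [-3.2, -0.6, 1.3]
grip_width: 0.0077
clk 7.05 pos [ 0.5968 -0.1732  0.0914] heading(y) -5.13 down -1.0000 grip 0.0077 F [-3.2 -0.6  1.3] q [-0.06  0.72  0.37  1.73 -0.36  0.75  0.4 ]
tool shift mm [27.4 21.6  2.8]
```

View pics/s4c.png

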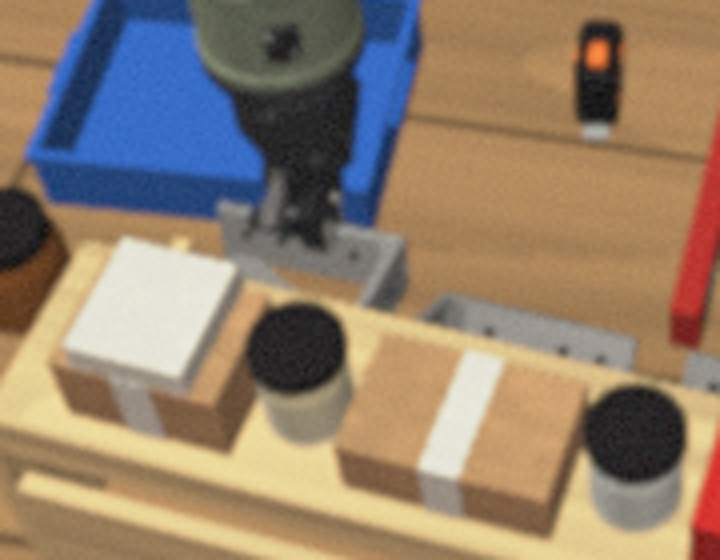

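```bash
python3 -m pendant '[[-10,-10,0,0],[-15,-15,0,0],[-20,-20,0,0],[-20,-20,0,0],[-10,-10,0,0],[0,0,0,0]]' -1 80; python3 -c "
from h import *
delta([.447,-.223,.17])"
```

```text
clock: 7.85
position: [0.5227, -0.1663, 0.1669]
tool_rot: [1.767, 1.57, 0.107]
force: [0.2, -0.1, -3.5]
grip_width: 0.0059
clk 7.85 pos [ 0.5227 -0.1663  0.1669] heading(y) -5.12 down -1.0000 grip 0.0059 F [ 0.2 -0.1 -3.5] q [-0.11  0.52  0.43  1.88 -0.3   0.8   0.39]
tool shift mm [ -3.2 -70.3  63.2]
```

```bash
python3 -m pendant '[[0,0,0,10.2],[0,0,0,10.2],[0,0,0,10.2],[0,0,0,10.2],[0,0,0,10.2],[0,0,0,10.2],[0,0,0,10.2],[0,0,0,10],[0,0,0,0]]'; python3 -c "
from h import *
delta([.447,-.223,.12])"
```

```text
clock: 8.98
position: [0.5229, -0.1662, 0.1654]
tool_rot: [0.576, 1.569, -2.503]
force: [-0.2, 0.4, -2.8]
grip_width: 0.0053
clk 8.97 pos [ 0.5229 -0.1662  0.1654] heading(y) -86.42 down -1.0000 grip 0.0053 F [-0.2  0.4 -2.8] q [-0.36  0.64  0.82  1.89 -0.6   0.88 -0.74]
tool shift mm [45.6 51.9 79.3]
```

```bash
python3 -m pendant '[[0,26,40,0],[0,26,39,0],[0,0,0,0]]'; python3 -c "
from h import *
delta([.447,-.223,.12]);snap('scene','s5.png');snap('top','t5.png')
for n,b in(('s5',(140,260,140,320)),('t5',(130,250,340,480))):
    im=load(n)['img'][b[0]:b[1],b[2]:b[3],::-1]; cv2.imwrite('pics/%sc.png'%n,cv2.resize(np.ascontiguousarray(im),None,fx=4,fy=4,interpolation=cv2.INTER_CUBIC))
"
```

```text
clock: 9.35
position: [0.4447, -0.2252, 0.1664]
tool_rot: [0.63, 1.57, -2.45]
force: [0.8, -0.4, -3.3]
grip_width: 0.0053
clk 9.35 pos [ 0.4447 -0.2252  0.1664] heading(y) -86.48 down -1.0000 grip 0.0053 F [ 0.8 -0.4 -3.3] q [-0.25  0.56  0.83  2.02 -0.57  0.81 -0.59]
tool shift mm [46.4 -2.1 -2.4]
```

View pics/s5c.png

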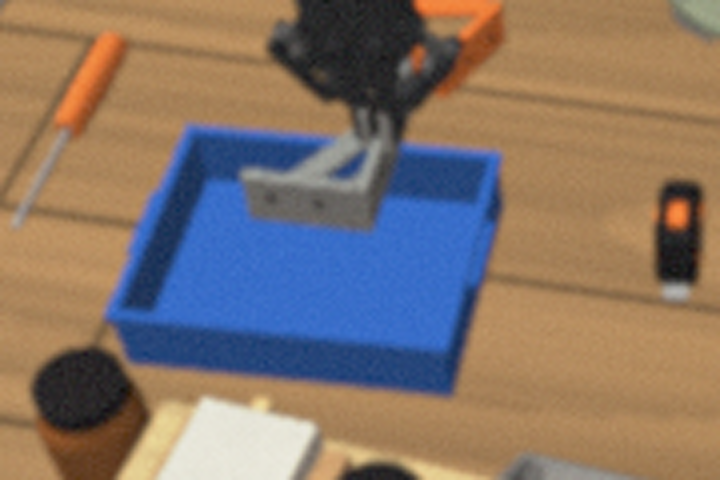

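View pics/t5c.png

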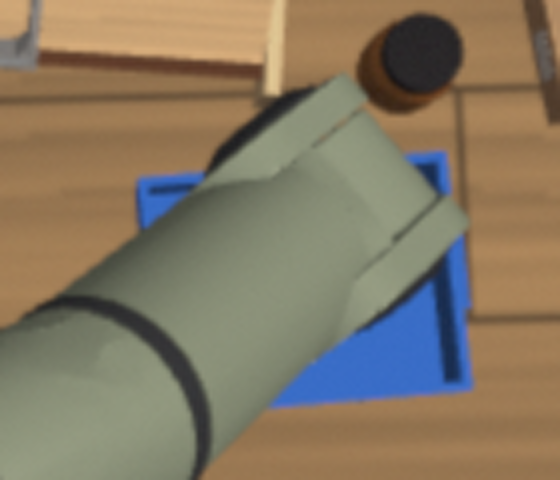

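```bash
python3 - <<'E'
from h import *
f=load('s5'); s=bot.observe(); p=np.array(s['position']); h=np.radians(-86.48)
xb=np.array([np.cos(h),np.sin(h),0]); yb=np.array([-np.sin(h),np.cos(h),0]); z=np.array([0,0,1.])
for dz in(0,.01):
  mid=p-0.011*yb+z*dz
  for n,q in(('st',(.081,.065,.021)),('sb',(.081,.065,-.021)),('ct',(-.004,.065,.021)),('cb',(-.004,.065,-.021))):
    u=proj(f,mid+q[0]*xb+q[1]*yb+q[2]*z); print(dz,n,((u-[140,140])*4).round())
E
```

```text
0 st [238. 167.]
0 sb [250. 210.]
0 ct [364. 178.]
0 cb [373. 221.]
0.01 st [235. 156.]
0.01 sb [247. 200.]
0.01 ct [362. 168.]
0.01 cb [371. 211.]
```

```bash
python3 -m pendant '[[30,-1,-1,0],[40,-1,-1,0],[30,0,0,0],[18,0,0,0],[0,0,0,0]]'; python3 -m pendant '[[3,0,0,0],[0,0,0,0]]' ; python3 -c "
from h import *
delta([.447,-.223,.035])"
```

```text
clock: 10.07
position: [0.4488, -0.2208, 0.0476]
tool_rot: [-0.418, 1.57, 2.785]
force: [0.8, 0.1, -3.5]
grip_width: 0.0055
clock: 10.32
position: [0.4494, -0.221, 0.0459]
tool_rot: [2.852, 1.57, -0.229]
force: [0.1, -0.2, -3.2]
grip_width: 0.0053
clk 10.32 pos [ 0.4494 -0.221   0.0459] heading(y) -86.49 down -1.0000 grip 0.0053 F [ 0.1 -0.2 -3.2] q [-0.09  0.73  0.6   2.08 -0.78  0.57 -0.43]
tool shift mm [10.9  1.8  2.5]
```

```bash
for i in 1 2 3; do python3 -m pendant '[[3,0,0,0],[0,0,0,0]]'; done
```

```text
clock: 10.58
position: [0.4489, -0.2209, 0.0424]
tool_rot: [-2.851, 1.571, 0.352]
force: [0.3, 0.7, -2.5]
grip_width: 0.0054
clock: 10.82
position: [0.4487, -0.221, 0.0391]
tool_rot: [-0.332, 1.571, 2.87]
force: [-0.1, 0.1, -2.8]
grip_width: 0.0056
clock: 11.08
position: [0.4488, -0.2211, 0.0361]
tool_rot: [0.121, 1.571, -2.96]
force: [0.4, -0.1, -2.2]
grip_width: 0.0053
```

```bash
for i in 1 2 3; do python3 -m pendant '[[2,0,0,0],[0,0,0,0]]'; done
```

```text
clock: 11.32
position: [0.4493, -0.2221, 0.035]
tool_rot: [2.384, 1.569, -0.698]
force: [-1.1, -2.7, 14.3]
grip_width: 0.0055
clock: 11.58
position: [0.4493, -0.2221, 0.0348]
tool_rot: [3.066, 1.567, -0.016]
force: [-13.1, 7.1, 71.7]
grip_width: 0.0055
clock: 11.82
position: [0.4506, -0.222, 0.0328]
tool_rot: [2.967, 1.566, -0.115]
force: [-6.1, 6.2, 61.0]
grip_width: 0.0052
```

```bash
python3 -m pendant '[[-3,0,0,0],[0,0,0,0]]'; python3 -m pendant '[[0,0,0,0],[0,0,0,0],[0,0,0,0]]' -0.5 20; python3 -m pendant '[[-15,0,0,0],[-30,0,0,0],[-40,0,0,0],[-40,0,0,0],[0,0,0,0]]' ; python3 -c "
from h import *
delta([.56,-.05,.2])
snap('scene','s6.png')
for n,b in(('s6',(140,260,140,320)),):
    im=load(n)['img'][b[0]:b[1],b[2]:b[3],::-1]; cv2.imwrite('pics/%sc.png'%n,cv2.resize(np.ascontiguousarray(im),None,fx=4,fy=4,interpolation=cv2.INTER_CUBIC))
"
```

```text
clock: 12.08
position: [0.4493, -0.2213, 0.0336]
tool_rot: [2.504, 1.57, -0.577]
force: [1.9, 0.1, 1.1]
grip_width: 0.0056
clock: 12.45
position: [0.4487, -0.221, 0.0331]
tool_rot: [-0.367, 1.57, 2.836]
force: [-0.3, -0.4, -0.5]
grip_width: 0.0216
clock: 13.08
position: [0.4498, -0.2214, 0.1613]
tool_rot: [2.883, 1.567, -0.198]
force: [-0.3, -0.6, -0.9]
grip_width: 0.0213
clk 13.07 pos [ 0.4498 -0.2214  0.1613] heading(y) -86.52 down -1.0000 grip 0.0213 F [-0.3 -0.6 -0.9] q [-0.25  0.57  0.83  2.02 -0.59  0.8  -0.59]
tool shift mm [ -38.4 -164.4 -120.6]
```

View pics/s6c.png

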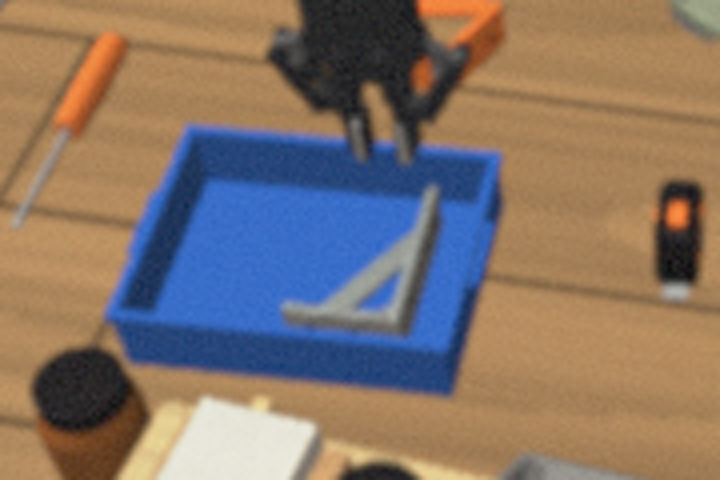

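```bash
python3 -m pendant '[[0,0,0,-10.2],[0,0,0,-10.2],[0,0,0,-10.2],[0,0,0,-10.2],[0,0,0,-10.2],[0,0,0,-10.2],[0,0,0,-10.2],[0,0,0,-10]]' 0 20; python3 -c "
from h import *
delta([.628,-.042,.16])"
```

```text
clock: 14.12
position: [0.4483, -0.2209, 0.1579]
tool_rot: [-1.778, 1.57, 2.851]
force: [-0.2, -0.0, 0.1]
grip_width: 0.0431
clk 14.12 pos [ 0.4483 -0.2209  0.1579] heading(y) -4.80 down -1.0000 grip 0.0431 F [-0.2 -0.   0.1] q [ 0.02  0.46  0.42  2.01 -0.28  0.72  0.53]
tool shift mm [  -2.3  164.1 -193.3]
```

```bash
python3 -m pendant '[[0,33,-39,0],[0,33,-39,0],[0,33,-39,0],[0,33,-39,0],[0,32,-37,0],[0,0,0,0]]'; python3 -c "
from h import *
delta([.628,-.042,.086])"
```

```text
clock: 14.88
position: [0.6306, -0.0398, 0.1569]
tool_rot: [-2.027, 1.569, 2.601]
force: [-1.5, -0.9, -1.2]
grip_width: 0.0426
clk 14.88 pos [ 0.6306 -0.0398  0.1569] heading(y) -4.86 down -1.0000 grip 0.0426 F [-1.5 -0.9 -1.2] q [-0.29  0.65  0.41  1.66 -0.32  0.89  0.15]
tool shift mm [70.9 -2.3  2.5]
```

```bash
python3 -m pendant '[[35,-2,2,0],[35,0,0,0],[0,0,0,0]]';python3 -m pendant '[[8,0,0,0],[0,0,0,0]]';python3 -m pendant '[[8,0,0,0],[4,0,0,0],[0,0,0,0]]'; python3 -c "
from h import *
delta([.628,-.042,.066])"
```

```text
clock: 15.25
position: [0.6251, -0.0458, 0.0861]
tool_rot: [-1.426, 1.566, -3.087]
force: [-0.1, -0.3, 0.8]
grip_width: 0.0428
clock: 15.5
position: [0.6274, -0.0454, 0.0809]
tool_rot: [1.631, 1.57, -0.029]
force: [0.7, 0.5, 0.3]
grip_width: 0.0426
clock: 15.88
position: [0.6271, -0.0452, 0.068]
tool_rot: [-1.403, 1.57, -3.063]
force: [-0.6, -0.8, 0.0]
grip_width: 0.0427
clk 15.88 pos [ 0.6271 -0.0452  0.068 ] heading(y) -5.12 down -1.0000 grip 0.0427 F [-0.6 -0.8  0. ] q [-0.25  0.77  0.35  1.72 -0.37  0.72  0.2 ]
tool shift mm [ 2.   0.7 -3.3]
```

Aligned; close in stages as before.

```bash
python3 -m pendant '[[2,0,-2,0],[0,0,0,0],[0,0,0,0]]' -0.45 20; python3 -m pendant '[[0,0,0,0],[0,0,0,0]]' -1 30; python3 -m pendant '[[0,0,0,0],[0,0,0,0]]' -1 60; python3 -m pendant '[[-3,-2,0,0],[-3,-2,0,0],[-3,-2,0,0],[0,0,0,0]]' ;  python3 -m pendant '[[-4,-3,0,0],[-4,-3,0,0],[-4,-3,0,0],[-4,-3,0,0],[0,0,0,0]]'
```

```text
clock: 16.25
position: [0.6274, -0.0432, 0.0664]
tool_rot: [1.334, 1.571, -0.326]
force: [1.0, 0.6, 0.5]
grip_width: 0.0234
clock: 16.5
position: [0.6275, -0.0432, 0.0666]
tool_rot: [1.848, 1.57, 0.188]
force: [-2.4, 0.8, 5.7]
grip_width: 0.0169
clock: 16.75
position: [0.6274, -0.0433, 0.0667]
tool_rot: [2.045, 1.57, 0.384]
force: [-3.4, 0.4, 8.0]
grip_width: 0.0152
clock: 17.25
position: [0.6243, -0.0426, 0.0769]
tool_rot: [1.643, 1.564, -0.017]
force: [8.8, 0.8, 9.4]
grip_width: 0.0121
clock: 17.88
position: [0.6089, -0.0414, 0.0914]
tool_rot: [-1.965, 1.57, 2.659]
force: [-4.0, 1.3, 3.2]
grip_width: 0.0079
```

```bash
 python3 -c "
from h import *
delta([.618,-.178,.064]);snap('scene','s7.png')
for n,b in(('s7',(180,320,200,380)),):
    im=load(n)['img'][b[0]:b[1],b[2]:b[3],::-1]; cv2.imwrite('pics/%sc.png'%n,cv2.resize(np.ascontiguousarray(im),None,fx=4,fy=4,interpolation=cv2.INTER_CUBIC))
"
```

```text
clk 17.88 pos [ 0.6089 -0.0414  0.0914] heading(y) -5.11 down -1.0000 grip 0.0079 F [-4.   1.3  3.2] q [-0.27  0.71  0.37  1.76 -0.36  0.74  0.19]
tool shift mm [ 27.4  21.2 135.3]
```

View pics/s7c.png

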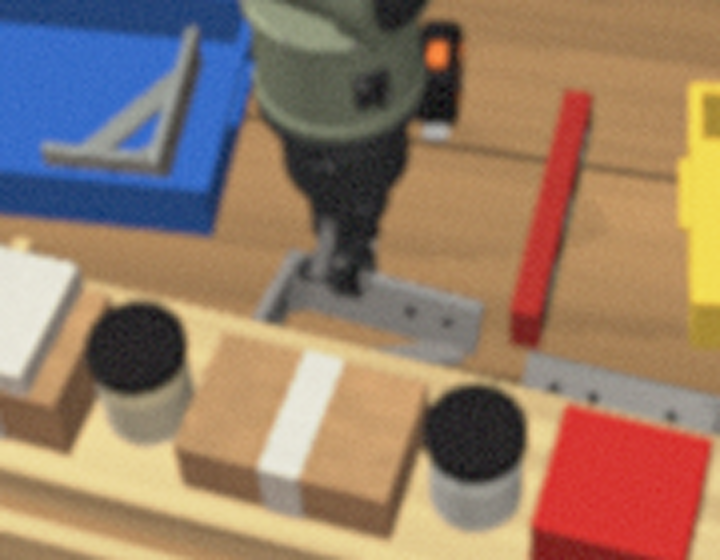

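```bash
python3 -m pendant '[[-10,-10,0,0],[-15,-15,0,0],[-20,-20,0,0],[-20,-20,0,0],[-10,-10,0,0],[0,0,0,-6],[0,0,0,-6],[0,0,0,0]]' -1 80; python3 -c "
from h import *
delta([.416,.262,.165])"
```

```text
clock: 18.92
position: [0.5347, -0.035, 0.1662]
tool_rot: [-2.998, 1.571, 1.834]
force: [-0.2, -0.2, -1.8]
grip_width: 0.0052
clk 18.93 pos [ 0.5347 -0.035   0.1662] heading(y) 6.85 down -1.0000 grip 0.0052 F [-0.2 -0.2 -1.8] q [-0.32  0.49  0.37  1.91 -0.25  0.78  0.31]
tool shift mm [   1.3  -82.5 -309. ]
```

```bash
python3 -m pendant '[[0,-8,-30,0],[0,-14,-51,0],[0,-14,-51,0],[0,-14,-51,0],[0,-14,-51,0],[0,-10,-45,0],[0,-8,-30,0],[0,0,0,0]]'; python3 -c "
from h import *
delta([.416,.262,.165]);snap('scene','s8.png')
for n,b in(('s8',(160,280,340,500)),):
    im=load(n)['img'][b[0]:b[1],b[2]:b[3],::-1]; cv2.imwrite('pics/%sc.png'%n,cv2.resize(np.ascontiguousarray(im),None,fx=4,fy=4,interpolation=cv2.INTER_CUBIC))
"
```

```text
clock: 19.92
position: [0.4153, 0.2642, 0.166]
tool_rot: [-2.16, 1.57, 2.673]
force: [0.8, -1.0, -3.0]
grip_width: 0.0055
clk 19.93 pos [0.4153 0.2642 0.166 ] heading(y) 6.94 down -1.0000 grip 0.0055 F [ 0.8 -1.  -3. ] q [-0.96  0.43  0.36  2.02 -0.22  0.73 -0.34]
tool shift mm [1.  0.5 2.2]
```

View pics/s8c.png

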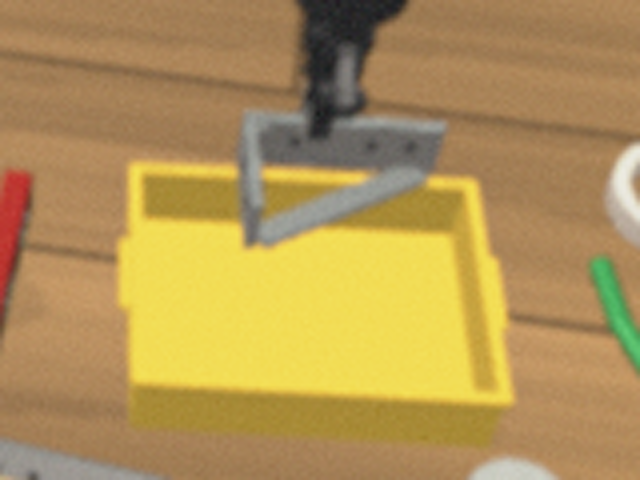

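```bash
python3 -m pendant '[[30,0,0,0],[40,0,0,0],[35,0,0,0],[16,0,0,0],[0,0,0,0]]'; python3 -m pendant '[[3,0,0,0],[0,0,0,0]]';python3 -m pendant '[[2,0,0,0],[0,0,0,0]]';python3 -m pendant '[[2,0,0,0],[0,0,0,0]]'; python3 -c "
from h import *
delta([.416,.262,.035])"
```

```text
clock: 20.6
position: [0.4165, 0.2611, 0.045]
tool_rot: [-0.769, 1.569, -2.221]
force: [-0.2, 0.4, -1.7]
grip_width: 0.0053
clock: 20.85
position: [0.4167, 0.2623, 0.0431]
tool_rot: [2.14, 1.57, 0.689]
force: [-0.7, -0.3, -3.0]
grip_width: 0.0052
clock: 21.1
position: [0.4164, 0.2621, 0.0405]
tool_rot: [2.155, 1.57, 0.705]
force: [-0.0, 0.6, -2.3]
grip_width: 0.0057
clock: 21.35
position: [0.4163, 0.262, 0.0382]
tool_rot: [-0.942, 1.571, -2.393]
force: [0.2, 0.6, -3.1]
grip_width: 0.0055
clk 21.35 pos [0.4163 0.262  0.0382] heading(y) 6.88 down -1.0000 grip 0.0055 F [ 0.2  0.6 -3.1] q [-0.86  0.65  0.23  2.09 -0.34  0.44 -0.24]
tool shift mm [ 3.2 -0.3 -0.1]
```

```bash
python3 -m pendant '[[2,0,0,0],[0,0,0,0]]';python3 -m pendant '[[1,0,0,0],[0,0,0,0]]'
```

```text
clock: 21.6
position: [0.4164, 0.262, 0.0362]
tool_rot: [-1.055, 1.571, -2.506]
force: [0.0, 0.1, -1.4]
grip_width: 0.0055
clock: 21.85
position: [0.4171, 0.2618, 0.0357]
tool_rot: [1.664, 1.57, 0.213]
force: [2.3, -4.2, 6.8]
grip_width: 0.0051
```

```bash
python3 -m pendant '[[0,0,0,0],[0,0,0,0],[0,0,0,0]]' -0.5 20; python3 -m pendant '[[-15,0,0,0],[-30,0,0,0],[-40,0,0,0],[-40,0,0,0],[0,0,0,0]]' ; python3 -c "
from h import *
delta([.6443,.145,.16])
snap('scene','s9.png');snap('top','t9.png')
for n,b in(('s9',(160,280,340,500)),('t9',(90,170,240,440))):
    im=load(n)['img'][b[0]:b[1],b[2]:b[3],::-1]; cv2.imwrite('pics/%sc.png'%n,cv2.resize(np.ascontiguousarray(im),None,fx=4,fy=4,interpolation=cv2.INTER_CUBIC))
"
```

```text
clock: 22.22
position: [0.4163, 0.2621, 0.0353]
tool_rot: [-1.728, 1.571, 3.105]
force: [-0.8, -0.4, -0.6]
grip_width: 0.0216
clock: 22.85
position: [0.4174, 0.2628, 0.1636]
tool_rot: [2.235, 1.566, 0.784]
force: [0.3, -0.1, 0.7]
grip_width: 0.0215
clk 22.85 pos [0.4174 0.2628 0.1636] heading(y) 6.88 down -1.0000 grip 0.0215 F [ 0.3 -0.1  0.7] q [-0.97  0.43  0.37  2.03 -0.23  0.72 -0.33]
tool shift mm [  4.  211.2 144.1]
```

View pics/s9c.png

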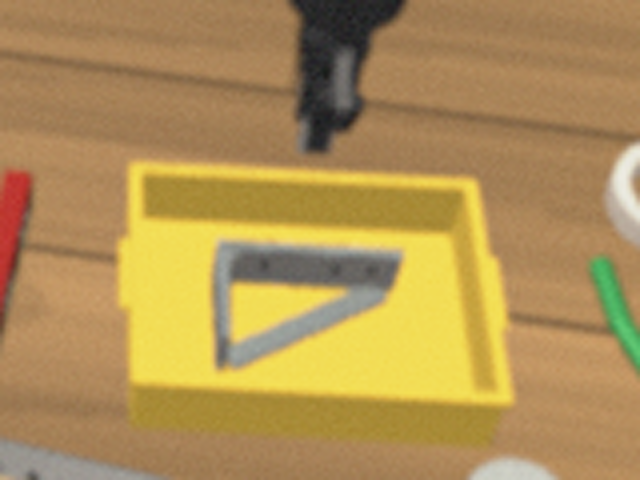

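View pics/t9c.png

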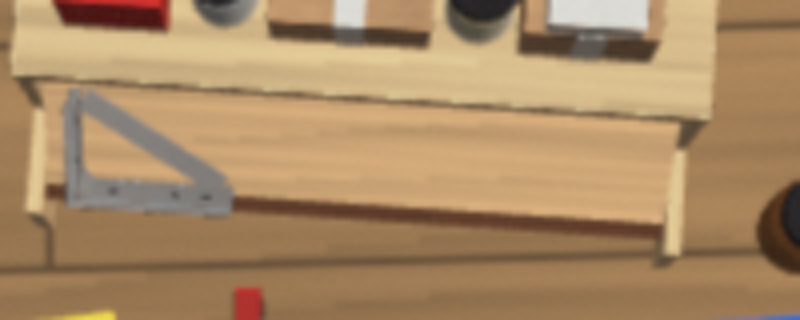

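```bash
python3 -m pendant '[[0,0,0,6],[0,0,0,6],[0,49,29,0],[0,49,29,0],[0,45,29,0],[0,40,28,0],[0,0,0,0]]' 0 20; python3 -c "
from h import *
delta([.645,.146,.086])"
```

```text
clock: 23.82
position: [0.5898, 0.1273, 0.1592]
tool_rot: [-0.212, 1.568, -1.877]
force: [-1.3, 0.7, -0.5]
grip_width: 0.0423
clk 23.82 pos [0.5898 0.1273 0.1592] heading(y) -5.39 down -1.0000 grip 0.0423 F [-1.3  0.7 -0.5] q [-0.59  0.61  0.41  1.74 -0.3   0.86 -0.14]
tool shift mm [ 73.1  53.2 -23.9]
```

```bash
python3 -m pendant '[[0,30,-14,0],[0,23,-10,0],[35,0,0,0],[35,0,0,0],[0,0,0,0]]'; python3 -c "
from h import *
delta([.645,.146,.066])"
```

```text
clock: 24.45
position: [0.641, 0.1503, 0.0875]
tool_rot: [-1.207, 1.565, -2.867]
force: [0.6, 0.6, 0.1]
grip_width: 0.0425
clk 24.45 pos [0.641  0.1503 0.0875] heading(y) -5.10 down -1.0000 grip 0.0425 F [0.6 0.6 0.1] q [-0.55  0.78  0.36  1.62 -0.35  0.81 -0.12]
tool shift mm [21.5  4.4  3.9]
```

```bash
python3 -m pendant '[[8,2,2,0],[0,0,0,0]]';python3 -m pendant '[[8,0,0,0],[5,0,0,0],[0,0,0,0]]'; python3 -c "
from h import *
delta([.645,.146,.066])"
```

```text
clock: 24.7
position: [0.6454, 0.148, 0.0829]
tool_rot: [1.835, 1.57, 0.175]
force: [-0.3, 0.1, 0.8]
grip_width: 0.0425
clock: 25.08
position: [0.6448, 0.1481, 0.0689]
tool_rot: [-1.216, 1.57, -2.876]
force: [-0.2, 0.0, 0.0]
grip_width: 0.0425
clk 25.07 pos [0.6448 0.1481 0.0689] heading(y) -5.12 down -1.0000 grip 0.0425 F [-0.2  0.   0. ] q [-0.54  0.81  0.35  1.62 -0.36  0.78 -0.11]
tool shift mm [2.9 0.3 2.1]
```

```bash
python3 -m pendant '[[3,0,1,0],[0,0,0,0],[0,0,0,0]]' -0.45 20; python3 -m pendant '[[0,0,0,0],[0,0,0,0]]' -1 30; python3 -m pendant '[[0,0,0,0],[0,0,0,0]]' -1 60; python3 -m pendant '[[-3,-2,0,0],[-3,-2,0,0],[-3,-2,0,0],[0,0,0,0]]' ;  python3 -m pendant '[[-4,-3,0,0],[-4,-3,0,0],[-4,-3,0,0],[-4,-3,0,0],[0,0,0,0]]'; python3 -c "
from h import *
delta([.618,-.178,.064]);snap('scene','s10.png')
for n,b in(('s10',(180,320,260,440)),):
    im=load(n)['img'][b[0]:b[1],b[2]:b[3],::-1]; cv2.imwrite('pics/%sc.png'%n,cv2.resize(np.ascontiguousarray(im),None,fx=4,fy=4,interpolation=cv2.INTER_CUBIC))
"
```

```text
clock: 25.45
position: [0.6451, 0.1471, 0.0664]
tool_rot: [1.573, 1.571, -0.087]
force: [-0.3, 0.5, -0.5]
grip_width: 0.0236
clock: 25.7
position: [0.6452, 0.1471, 0.0667]
tool_rot: [1.847, 1.57, 0.186]
force: [-1.6, -0.7, 6.4]
grip_width: 0.0166
clock: 25.95
position: [0.6451, 0.1472, 0.0668]
tool_rot: [2.077, 1.57, 0.417]
force: [-3.9, -1.1, 7.7]
grip_width: 0.0152
clock: 26.45
position: [0.6419, 0.1471, 0.0769]
tool_rot: [1.651, 1.564, -0.009]
force: [9.3, -3.0, 8.8]
grip_width: 0.0119
clock: 27.08
position: [0.6264, 0.1486, 0.0913]
tool_rot: [-1.274, 1.57, -2.935]
force: [-4.0, -2.2, 2.7]
grip_width: 0.0074
clk 27.07 pos [0.6264 0.1486 0.0913] heading(y) -5.12 down -1.0000 grip 0.0074 F [-4.  -2.2  2.7] q [-0.56  0.75  0.37  1.67 -0.35  0.79 -0.12]
tool shift mm [ 27.4  20.8 326.1]
```

View pics/s10c.png

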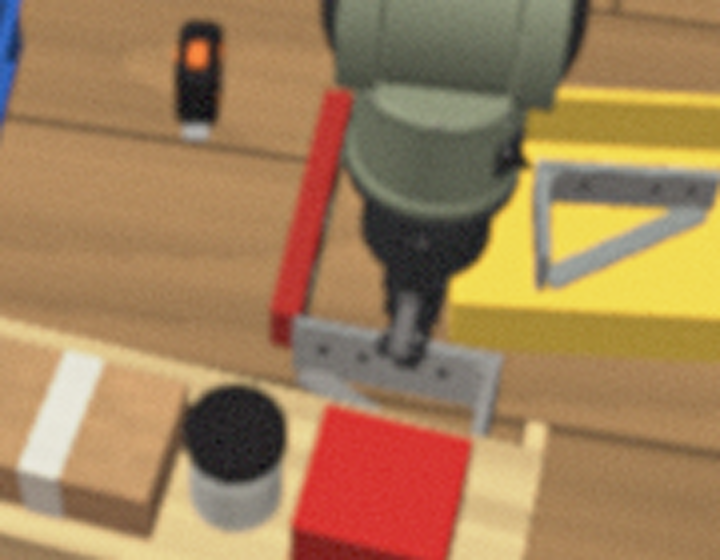

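```bash
python3 -m pendant '[[-10,-10,0,0],[-15,-15,0,0],[-20,-20,0,0],[-20,-20,0,0],[-10,-10,0,0],[0,-10,30,0],[0,-10,50,0],[0,-10,55,0],[0,-10,55,0],[0,-10,55,0],[0,-5,50,0],[0,0,0,0]]' -1 80; python3 -c "
from h import *
delta([.433,-.374,.165])"
```

```text
clock: 28.62
position: [0.4701, -0.1373, 0.1665]
tool_rot: [0.159, 1.57, -1.507]
force: [0.4, 0.8, -3.7]
grip_width: 0.0051
clk 28.62 pos [ 0.4701 -0.1373  0.1665] heading(y) -5.46 down -1.0000 grip 0.0051 F [ 0.4  0.8 -3.7] q [-0.18  0.44  0.45  2.03 -0.28  0.73  0.34]
tool shift mm [  1.8 -14.4 239.1]
```

```bash
python3 -m pendant '[[0,0,0,-10],[0,0,0,-10],[0,0,0,-10],[0,0,0,-10],[0,0,0,-10],[0,0,0,-10],[0,0,0,-10],[0,0,0,-10],[0,0,0,-10],[0,0,0,-9],[0,0,0,0]]'; python3 -c "
from h import *
delta([.433,-.374,.165])"
```

```text
clock: 30.0
position: [0.4713, -0.1331, 0.1662]
tool_rot: [1.656, 1.571, 1.723]
force: [-0.0, 0.3, -3.2]
grip_width: 0.0058
clk 30.00 pos [ 0.4713 -0.1331  0.1662] heading(y) 93.85 down -1.0000 grip 0.0058 F [-0.   0.3 -3.2] q [ 0.16  0.4  -0.01  2.01  0.01  0.73  1.79]
tool shift mm [   1.1 -237.8  -54.4]
```

```bash
python3 -m pendant '[[0,-34,-8,0],[0,-50,-11,0],[0,-50,-11,0],[0,-50,-11,0],[0,-34,-8,0],[0,-20,-5,0],[0,0,0,0]]'; python3 -c "
from h import *
delta([.433,-.374,.165]);snap('scene','s11.png')
for n,b in(('s11',(140,260,140,320)),):
    im=load(n)['img'][b[0]:b[1],b[2]:b[3],::-1]; cv2.imwrite('pics/%sc.png'%n,cv2.resize(np.ascontiguousarray(im),None,fx=4,fy=4,interpolation=cv2.INTER_CUBIC))
"
```

```text
clock: 30.88
position: [0.4332, -0.3752, 0.1661]
tool_rot: [-3.092, 1.57, -3.027]
force: [0.5, 0.4, -3.3]
grip_width: 0.0054
clk 30.88 pos [ 0.4332 -0.3752  0.1661] heading(y) 93.69 down -1.0000 grip 0.0054 F [ 0.5  0.4 -3.3] q [ 0.59  0.52  0.03  1.8  -0.02  0.82  2.26]
tool shift mm [ 1.1  1.2 -0.2]
```

View pics/s11c.png

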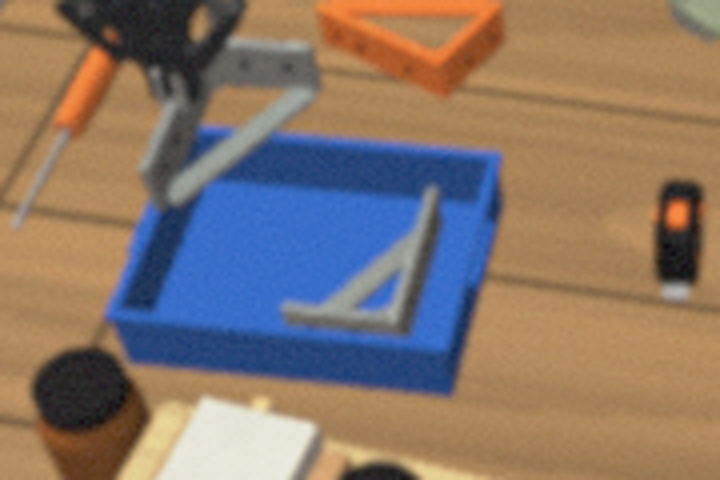

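```bash
python3 - <<'E'
from h import *
f=load('s11')
c=np.array([.4406,-.2983]);Bx=np.array([.998,.061]);By=np.array([-.061,.998])
for n,u in(('A tip outer',(283,303)),('A corner',(408,325)),('A far end',(433,187)),('inner wall corner floor? rim BL',(108,318)),('rim BR',(452,352)),('rim TL',(188,126)),('rim TR',(500,152))):
    z=.058 if 'rim' in n else .047
    X=onz(f,140+u[0]/4,140+u[1]/4,z)[:2]-c; print(n,(X@Bx).round(4),(X@By).round(4))
E
```

```text
A tip outer 0.0655 -0.0012
A corner 0.074 0.0917
A far end -0.0573 0.0798
inner wall corner floor? rim BL 0.1022 -0.1147
rim BR 0.1018 0.1306
rim TL -0.0867 -0.117
rim TR -0.0888 0.1255
```

```bash
python3 -m pendant '[[0,6,4,0],[30,0,0,0],[40,0,0,0],[35,0,0,0],[16,0,0,0],[0,0,0,0]]'; python3 -m pendant '[[3,0,0,0],[0,0,0,0]]';python3 -m pendant '[[3,0,0,0],[0,0,0,0]]';python3 -m pendant '[[1,0,0,0],[0,0,0,0]]'; python3 -c "
from h import *
delta([.437,-.369,.036])"
```

```text
clock: 31.68
position: [0.4373, -0.3675, 0.045]
tool_rot: [2.289, 1.57, 2.357]
force: [0.5, 0.6, -3.1]
grip_width: 0.0053
clock: 31.92
position: [0.4376, -0.3685, 0.0432]
tool_rot: [-0.668, 1.569, -0.6]
force: [0.3, -0.5, -3.1]
grip_width: 0.0054
clock: 32.17
position: [0.4371, -0.3683, 0.0394]
tool_rot: [-0.557, 1.571, -0.49]
force: [-0.6, 0.7, -3.8]
grip_width: 0.0056
clock: 32.42
position: [0.437, -0.3683, 0.0383]
tool_rot: [2.778, 1.571, 2.845]
force: [0.1, -0.1, -3.8]
grip_width: 0.0055
clk 32.42 pos [ 0.437  -0.3683  0.0383] heading(y) 93.88 down -1.0000 grip 0.0055 F [ 0.1 -0.1 -3.8] q [ 0.59  0.71  0.02  1.87 -0.02  0.56  2.25]
tool shift mm [ 2.3 -0.7 -0.1]
```

```bash
python3 -m pendant '[[1.5,0,0,0],[0,0,0,0]]';python3 -m pendant '[[1,0,0,0],[0,0,0,0]]'
```

```text
clock: 32.67
position: [0.437, -0.3683, 0.0367]
tool_rot: [2.509, 1.571, 2.577]
force: [-0.9, 0.8, -3.8]
grip_width: 0.0055
clock: 32.92
position: [0.4371, -0.3684, 0.0359]
tool_rot: [-1.68, 1.571, -1.613]
force: [-1.0, 0.8, 0.1]
grip_width: 0.0054
```

Floor contact (weight gone). Release and rise.

```bash
python3 -m pendant '[[0,0,0,0],[0,0,0,0],[0,0,0,0]]' -0.5 20; python3 -m pendant '[[-15,0,0,0],[-30,0,0,0],[-40,0,0,0],[-50,0,0,0],[0,40,0,0],[0,50,0,0],[0,60,0,0],[0,60,0,0],[0,60,0,0],[0,40,0,0],[0,0,0,0]]' ; python3 -c "
from h import *
delta([.5,.0,.2])
snap('scene','s12.png');snap('top','t12.png')
for n,b in(('s12',(130,290,140,500)),('t12',(150,250,180,480))):
    im=load(n)['img'][b[0]:b[1],b[2]:b[3],::-1]; cv2.imwrite('pics/%sc.png'%n,cv2.resize(np.ascontiguousarray(im),None,fx=2.2,fy=2.2,interpolation=cv2.INTER_CUBIC))
"
```

```text
clock: 33.3
position: [0.4371, -0.3683, 0.0359]
tool_rot: [-0.691, 1.571, -0.623]
force: [-1.0, 1.1, 0.0]
grip_width: 0.0214
clock: 34.67
position: [0.4162, -0.0565, 0.1718]
tool_rot: [0.234, 1.569, 0.307]
force: [-0.2, -0.7, -0.3]
grip_width: 0.0212
clk 34.67 pos [ 0.4162 -0.0565  0.1718] heading(y) 94.14 down -1.0000 grip 0.0212 F [-0.2 -0.7 -0.3] q [ 0.03  0.29 -0.04  2.17  0.02  0.68  1.62]
tool shift mm [-28.1  50.3  87.7]
```

View pics/s12c.png

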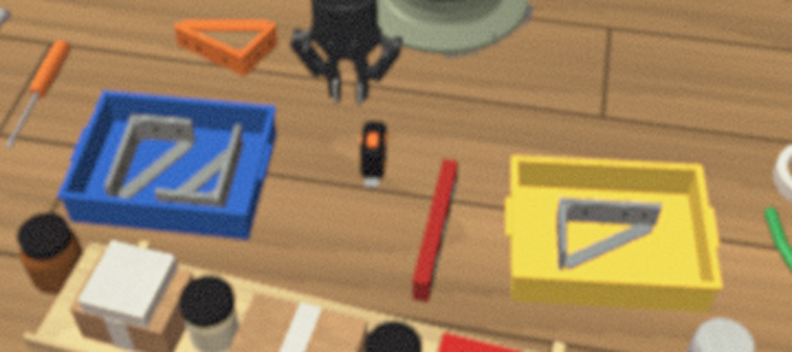

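View pics/t12c.png

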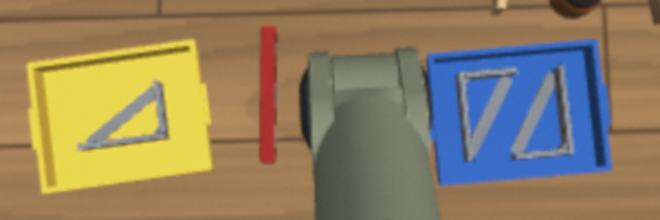

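```bash
python3 -c "
from h import *
L=[]
for n,b in(('s12',(165,245,165,270)),('t12',(160,240,370,475))):
    im=load(n)['img'][b[0]:b[1],b[2]:b[3],::-1]; L.append(cv2.resize(np.ascontiguousarray(im),None,fx=3.7,fy=6.5 if 0 else 3.7,interpolation=cv2.INTER_CUBIC))
cv2.imwrite('pics/fin.png',np.hstack(L))
f,g=load('s12'),load('t12')
# long-leg z of B via two views: top-edge end (+x)
"
```

```text
(no output)
```

View pics/fin.png

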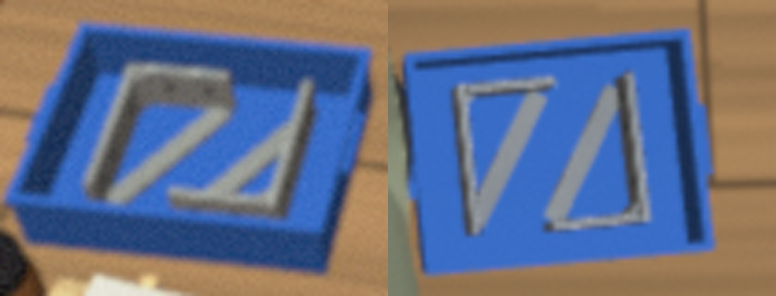

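```bash
python3 -m pendant '[[0,0,0,0],[0,0,0,0]]'; python3 -c "
from h import *
print(job_done())"
```

```text
clock: 35.02
position: [0.4161, -0.0598, 0.1709]
tool_rot: [-1.144, 1.571, -1.078]
force: [-0.5, 0.2, 0.1]
grip_width: 0.0215
the job is handed in; nothing more can be done
None
```

I sorted all three brackets and handed the job in at about 35 s: both left-hand ones are in the blue bin and the right-hand one is in the yellow bin. No verdict came back.

**Method:** The tool can only point straight down. I closed the jaws on each leaning long leg and drew it off square to the slope, so the pads turned it level. I lowered each bracket until the force reading showed it on the floor, then released it.

**Last checks:** The final pictures from both cameras show each bracket lying brace down and flat. The two left-hand ones sit side by side without overlapping. The spirit level, tape measure and amber jar look unmoved, and so does the orange look-alike. The spray can is only partly visible at the edge of that last picture. I judged all this by eye and did not measure the bystanders or the brackets' tilt and height.

**What went wrong or disagreed:**
- The first bracket was pressed onto the bin floor with about 70 N at the wrist before I eased off. That is under the 120 N limit, and I used smaller steps for the other two.
- On the first approach the tool met about 9 N from something ahead of it. I did not identify it, and it went away after I backed off 4 mm.
- The two cameras disagreed by about 6 mm on the blue bin's centre, so I moved the last placing about 6 mm sideways and 4 mm along to suit both.

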